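# Stand the tall post on the hoof stand's base

## Robot

A 6-joint arm with a two-finger parallel gripper is mounted at the origin on the work surface. World frame = base frame: x ahead of the robot, y to its left, z up, the work surface at z = 0. Lengths are in mm, angles in rad, forces in N, time in s.
With the tool pointing down it reaches from about 425 to 950 mm from the base axis. Payload 14.7 kg.
Tool frame: the origin (TCP) lies at the very end of the fingers, on their centre line; the grasp point (between the pads) lies 19 mm behind it; x points along the fingers, z is the direction in which the jaws open and shut, and the axes are right-handed (so a half turn about x gives the same grasp; the last joint's range is limited). The gripper opens to 85 mm and grips with 20 to 120 N. Pads are 22 mm wide; open, the fingers measure 114 mm over their backs; the gripper's body (76 mm by 85 mm) begins 54 mm behind the grasp point. The pads swing forward as they close: fully open they stand 13 mm farther back than shut.
Start: joints at [-1.383, 0.48, 1.596, -0, 1.065, -0.047], TCP at [151.238, -632.154, 231.297] pointing down, gripper open.
Joint ranges: [-2.75, 2.75], [-0.82, 2.05], [0.23, 2.67], [-1.56, 4.7], [0.09, 2.69], [-2.92, 2.92]. Speed limits (rad/s): [1.89, 1.89, 2.39, 3.01, 3.01, 3.01].

## Interface

Orientations are given as a rotation vector (axis times angle).
In Python, from cell import sense, eyes, ticket gives the robot as it stands. The module is installed in compiled form; this text tells all that it offers.
- The arm moves only by the tool send_rows, never from a script. Its argument "steps" is a list of rows, each an object with "rotation": the turn, a rotation vector about the world's x, y, z as a fraction of full scale, a list of three; "slide": the shift along the world's x, y, z as a fraction of full scale, a list of three; "hand": the closure in counts, from 0 (fully open) to 255 (shut). A call has 1 to 12 rows; each row is the pose to reach, as a shift and turn from the pose commanded when the call began; what a row does not reach only later rows make up. Full scale, the value 1, is 0.25 m for a shift and 90 degrees for a turn. A row lasts 1/10 s, in which the tool goes at most 50 mm and 8.59 degrees, less where a joint would pass 70% of its speed; a pose out of reach is approached as far as the arm can. A call with a number of a shift or a turn outside -1 to 1 is refused whole. A call with a gripper value outside its range is refused whole. The fingers move at their own pace and stop on an object; "squeeze" is the grip in N (left out, the last holds). Time passes only in rows, so rows that repeat a pose let the fingers close. It gives the time, the measured TCP pose, the force and the opening at its end, in the units of the state.
- sense(): the state, without advancing time (a new reading comes with each control period).
- eyes.get_image(name): name is "side" or "top"; returns (picture, depth): 400x640x3 uint8, red, green, blue; 400x640 float32, mm along the optical axis (not along the pixel's ray), 0 where there is no reading.
- eyes.get_calibration(name): a dict with "intrinsics" (3x3 intrinsics, pixels), "rvec" (rotation vector, rad) and "tvec" (3), from world to camera coordinates, as OpenCV has them. Camera axes: x right, y down, z forward; pixel columns grow to the right and rows downward; lengths in mm; the calibration is good to about 2 mm. A picture is of the moment at which its call begins. get_calibration takes no time and is no camera call.
- ticket.hand_in(): hands the job in, once; it reports no verdict.
The state is a dict: "t": time; "joint_positions": joint angles; "qvel": joint speeds; "joint_torque": joint torques, N m; "tool_pos": TCP position; "eef_rot": TCP orientation; "contact_force": force on the tool from outside, world axes, zero at the start; "torque": the same for the moment, N m; "grip_width": opening from 0.0 (shut) to 1.0 (fully open).
Only numpy, scipy, OpenCV 4.12 (cv2) and the standard library are available. Lean on these libraries where they do the work, as an engineer would, in place of code of your own. Each camera call takes 0.05 s, during which the arm holds its last target.

## Task

The hoof stand's heads lean in the slanted wire rack. Take the tall post with the round rubber cap, set it down upright on its foot (do not drop it), whole foot on the raised boss in the middle of the round base plate, let go, and watch for a couple of seconds that it stays standing without wobble. Leave the short post and the cradle head in their places in the rack.

Things in the scene. Friction and masses are not known exactly. Their poses are not given: they have to be found in the camera images.
- tall_post_mid (a point): Steel post to stand up, tallest in the rack: 110 mm, 0.3 to 0.6 kg. Foot 36 mm wide, 8 thick; round stem 26 mm, 8 to 82 mm up; black domed rubber cap 36 mm wide above. Point on its axis 55 mm above the foot's underside; own z from foot to top. Starts leaning 25 degrees, top roughly to the robot, on two thin rods narrower than the stem: its sides are free for fingers closing level, along the row.
- boss_top (a point): Centre of the top of the boss where the post is to stand; z up. The boss is a flat bare steel disc 80 mm in diameter, 12 mm high, in the middle of a fixed green round plate 220 mm in diameter and 10 mm thick on the table; its top is 22 mm above the table. The plate may lie left or right of the rack.
- short_post_mid (a point): Stays in the rack: like the tall post, same cap, but 72 mm tall. Point on its axis, 36 mm above its foot; z from foot to top. The fixed rack (270 x 130 mm, under 135 mm high) holds the three heads 95 mm apart in a row, in any order, leaning alike; the row is within 15 degrees of the y axis. A head comes free along its own axis or straight up.
- cradle_head_mid (a point): Stays in the rack: same foot and stem, but topped by a V-shaped rubber-lined cradle about 75 mm wide along the row; 85 mm tall in all. Point on its axis, 42 mm above its foot; z from foot to top.
Things that resemble listed ones, but are neither listed nor needed, are in the scene too. Leave any blue look-alike of the part that bears tall_post_mid alone.

How it is judged:
By the outcome, as a careful person would: the job done as asked, in the order asked, and still so for the second after the job is handed in, with the robot touching nothing.
It also fails if it takes over 45 s, if anything falls off the work surface, if the arm or the gripper's body presses on something with over 40 N, if the wrist force passes 120 N, or if a joint passes its speed limit or range.

## Working session

There is one attempt and no reset: what is moved stays moved. The work goes in short steps, Python scripts to look and compute and a tool call to move; the robot and the scene stay as the last step left them, time stands still between calls to the robot, and variables do not carry over. Pictures are saved under pics/ and viewed, and the job is handed in when it is done.

Besides the shell and the picture viewer there is one more tool, called after "Emit:" by a JSON object that holds its "api" and its "payload". send_rows: Moves the arm, as the interface text tells. Shift numbers are shares of 0.25 m and turn numbers shares of 90 degrees, none past 1 either way. Its arguments: {"type":"object","properties":{"steps":{"type":"array"},"squeeze":{"type":"number"}},"required":["steps"]}

```bash
mkdir -p pics
cat > h.py <<'E'
from cell import sense, eyes, ticket
import numpy as np, cv2
def snap(n,tag):
    p,d=eyes.get_image(n); np.savez(f'pics/{n}_{tag}.npz',p=p,d=d)
    cv2.imwrite(f'pics/{n}_{tag}.png',p[:,:,::-1]); return p,d
def crop(n,tag,u0,v0,w,h,s):
    p=np.load(f'pics/{n}_{tag}.npz')['p'][v0:v0+h,u0:u0+w,::-1]
    cv2.imwrite(f'pics/{n}_{tag}_c{u0}_{v0}.png',cv2.resize(p,None,fx=s,fy=s,interpolation=cv2.INTER_CUBIC))
def cal(n):
    c=eyes.get_calibration(n); return np.array(c['intrinsics']),cv2.Rodrigues(np.array(c['rvec'],float))[0],np.array(c['tvec'],float).ravel()
def cloud(n,d):
    K,R,t=cal(n); v,u=np.mgrid[:400,:640]
    P=np.stack([(u-K[0,2])/K[0,0]*d,(v-K[1,2])/K[1,1]*d,d],-1)
    return (P-t)@R
E
python3 - <<'E'
from h import *
for n in ('side','top'):
    snap(n,'0'); K,R,t=cal(n); print(n,K[0,0],-R.T@t,R[2])
s=sense(); print(s)
E
```

```text
side 430.55003255341876 [206.41657234 522.51137988 837.32426536] [ 0.32523705 -0.54101423 -0.77558008]
top 469.77593433710854 [ 371.86329869    5.06810138 1112.82857667] [ 0.13852109  0.00366037 -0.99035272]
{'t': 0.1, 'joint_positions': array([-1.38256804e+00,  4.80785479e-01,  1.59681077e+00,  6.27782871e-06,
        1.06509571e+00, -4.66266303e-02]), 'qvel': array([-0.00022864, -0.00013673, -0.00098306,  0.00057574,  0.00019919,
        0.00052005]), 'joint_torque': array([ 1.28551186e-03, -9.52259231e+01, -4.31044114e+01,  8.16618171e-05,
        5.26497199e-03, -2.07580820e-05]), 'tool_pos': array([ 151.19260798, -631.79175849,  230.72598605]), 'eef_rot': array([ 1.03519821,  1.31203012, -1.03398799]), 'contact_force': array([ 0.20874217,  0.19818673, -0.62743942]), 'torque': array([-0.01068596, -0.02001636,  0.00380392]), 'grip_width': 1.0006301044130563}
```

View pics/side_0.png

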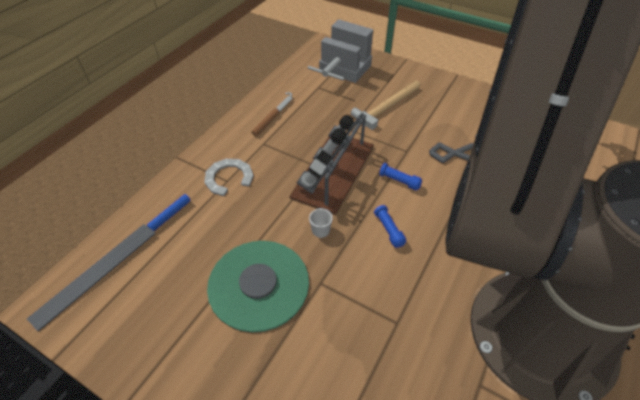

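View pics/top_0.png

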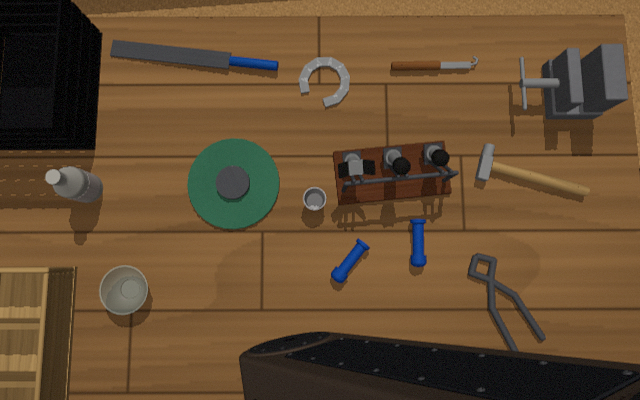

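Run:
```python
from h import *
crop('top','0',320,130,150,90,5.3)
crop('side','0',280,100,110,120,5)
for n,pts in (('top',[(232,182),(398,162),(401,166),(390,153),(437,155),(441,158),(430,146),(314,196),(230,210)]),('side',[(258,282),(335,136),(347,122)])):
    d=np.load(f'pics/{n}_0.npz')['d']; C=cloud(n,d)
    for u,v in pts: print(n,u,v,C[v,u].round(0))
```

```text
top 232 182 [556. 198.  23.]
top 398 162 [ 576. -171.  147.]
top 401 166 [ 568. -177.  147.]
top 390 153 [ 617. -170.   55.]
top 437 155 [ 599. -262.  113.]
top 441 158 [ 591. -270.  115.]
top 430 146 [ 632. -262.   59.]
top 314 196 [524.   5.   7.]
top 230 210 [491. 204.  10.]
side 258 282 [548. 202.  23.]
side 335 136 [ 569. -166.  141.]
side 347 122 [ 587. -264.  105.]
```

View pics/top_0_c320_130.png

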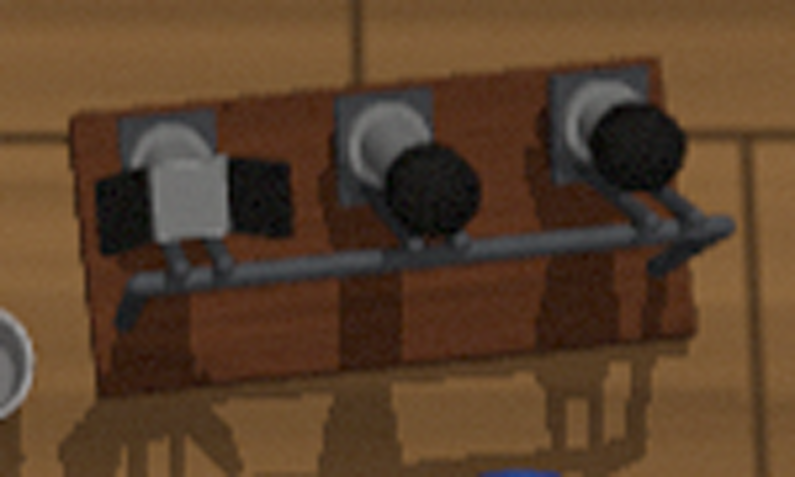

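View pics/side_0_c280_100.png

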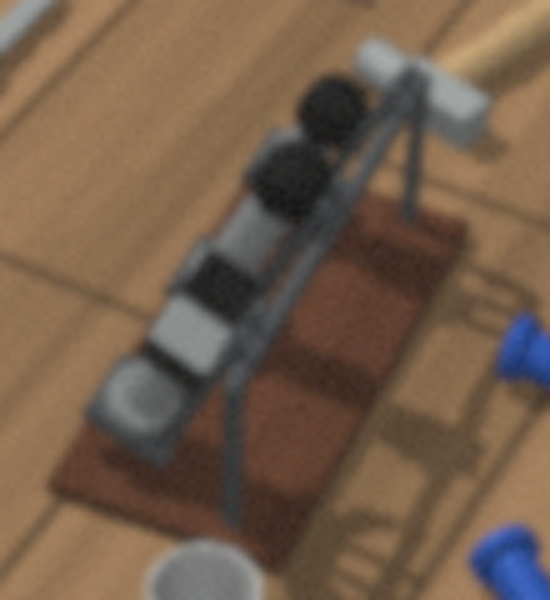

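Run:
```python
from h import *
from scipy.optimize import least_squares
d=np.load('pics/top_0.npz')['d']; C=cloud('top',d)
s=5.3
def ray(n,u,v,z):
    K,R,t=cal(n); r=R.T@np.array([(u-K[0,2])/K[0,0],(v-K[1,2])/K[1,1],1]); o=-R.T@t; return o+r*(z-o[2])/r[2]
P=[(105,392),(690,338),(75,115),(655,60)]
W=[ray('top',320+a/s-.5,130+b/s-.5,15) for a,b in P]
for w in W: print(w.round(0))
for a,b in ((0,1),(2,3)):
    e=W[a]-W[b]; print('row dir deg from y',np.degrees(np.arctan2(-e[0],e[1])))
# plate boss
for n in ('top','side'):
    D=np.load(f'pics/{n}_0.npz'); Cn=cloud(n,D['d']); p=D['p'].astype(int)
    g=(p[...,1]>p[...,0]+25)&(p[...,1]>p[...,2]+5)&(np.hypot(Cn[...,0]-555,Cn[...,1]-200)<150)
    c=cv2.findContours(g.astype(np.uint8),0,1)[0]; c=max(c,key=cv2.contourArea)[:,0]
    X=np.array([ray(n,u,v,10) for u,v in c])
    f=least_squares(lambda q:np.hypot(X[:,0]-q[0],X[:,1]-q[1])-q[2],[555,200,110],loss='soft_l1')
    print(n,'plate',f.x.round(1),'cost',f.cost/len(X))
    b=(~g)&(np.hypot(Cn[...,0]-f.x[0],Cn[...,1]-f.x[1])<60)&(Cn[...,2]>16)
    c=max(cv2.findContours(b.astype(np.uint8),0,1)[0],key=cv2.contourArea)[:,0]
    X=np.array([ray(n,u,v,22) for u,v in c]);f=least_squares(lambda q:np.hypot(X[:,0]-q[0],X[:,1]-q[1])-q[2],[555,200,40],loss='soft_l1')
    print(n,'boss',f.x.round(1), np.median(Cn[b][:,2]))
    # post points
    box=(abs(Cn[...,0]-585)<70)&(abs(Cn[...,1]+172)<45)&(Cn[...,2]>25)
    np.save(f'pics/{n}_post.npy',np.c_[Cn[box],np.argwhere(box)[:,::-1],p[box]])
    print(box.sum())
```

```text
[505. -54.  15.]
[ 528. -315.   15.]
[631. -42.  15.]
[ 655. -305.   15.]
row dir deg from y 5.117404116192441
row dir deg from y 5.320735812868562
top plate [556.1 198.2 107.7] cost 0.20561330270661984
top boss [556.9 197.6  38.8] 23.25931872700597
789
side plate [553.1 198.3 107. ] cost 0.22065233874542417
side boss [552.6 198.3  39.6] 22.064101735139108
575
```

```bash
cat > fit.py <<'E'
from h import *
from scipy.optimize import least_squares
th=np.radians(5.2)
r=np.array([-np.sin(th),np.cos(th),0]); h=np.array([-np.cos(th),-np.sin(th),0])
def axis(t): return np.sin(t)*h+np.cos(t)*np.array([0,0,1])
def silpts(n,c,a,L=110):
    # projected stem & cap outlines
    K,R,t=cal(n); out=[]
    e1=np.cross(a,r); 
    for s0,s1,rad in ((0,8,18),(8,82,13),(82,102,18)):
        al=np.linspace(0,2*np.pi,60)
        pts=np.concatenate([c+a*(s-55)+rad*(np.cos(al)[:,None]*r+np.sin(al)[:,None]*e1) for s in (s0,s1)])
        q=cv2.projectPoints(pts,cv2.Rodrigues(R)[0],t,K,None)[0][:,0]; out.append(q)
    return out
E
python3 - <<'E'
from fit import *
a=axis(np.radians(25))
for n in ('top','side'):
    D=np.load(f'pics/{n}_post.npy'); X=D[:,:3]; col=D[:,5:8]
    black=(col.max(1)<45)&(X[:,2]>100)
    c0=X[black].mean(0)-a*45; print(n,black.sum(),X[black].mean(0).round(0))
    def res(c,Y):
        v=Y-c; s=v@a+55; rad=np.linalg.norm(v-np.outer(v@a,a),axis=1)
        q=np.stack([rad,s],1)
        def box(q,r0,s0,s1):
            dx=q[:,0]-r0; dz=abs(q[:,1]-(s0+s1)/2)-(s1-s0)/2
            return np.where((dx>0)|(dz>0),np.hypot(np.maximum(dx,0),np.maximum(dz,0)),np.maximum(dx,dz))
        dome=np.hypot(q[:,0],(q[:,1]-92)*1.0)-18
        return np.minimum(np.minimum(box(q,13,8,82),box(q,18,82,92)),dome)
    for Y in (X[black],X):
        f=least_squares(lambda c:res(c,Y),c0,loss='soft_l1',f_scale=2); print('fit',f.x.round(1),np.median(abs(res(f.x,Y))).round(2))
        v=Y-f.x; near=(np.linalg.norm(v-np.outer(v@a,a),axis=1)<25)&(v@a>-45); 
    f=least_squares(lambda c:res(c,X[near]),f.x,loss='soft_l1',f_scale=2); print('fit near',f.x.round(1),near.sum(),'foot z',(f.x-55*a).round(1))
    np.save(f'pics/c_{n}.npy',f.x)
E
cat > ov.py <<'E'
from fit import *
def ov(c,tag):
    a=axis(np.radians(25))
    for n,(u0,v0,w,h_,s) in {'top':(320,130,150,90,5.3),'side':(280,100,110,120,5)}.items():
        p=np.load(f'pics/{n}_0.npz')['p'][v0:v0+h_,u0:u0+w,::-1]; im=cv2.resize(p,None,fx=s,fy=s,interpolation=cv2.INTER_CUBIC)
        for q,cl in zip(silpts(n,c,a),((0,255,0),(0,255,255),(0,0,255))):
            hull=cv2.convexHull(((q-[u0,v0]+.5)*s).astype(np.float32)).astype(int); cv2.polylines(im,[hull],True,cl,1)
        cv2.imwrite(f'pics/ov_{n}_{tag}.png',im)
E
python3 -c "
from ov import *
c=(np.load('pics/c_top.npy')+np.load('pics/c_side.npy'))/2; print(c); ov(c,'a')"
```

```text
top 278 [ 568. -178.  139.]
fit [ 587.1 -178.8   96.5] 1.22
fit [ 586.  -176.6   93.5] 5.03
fit near [ 586.7 -178.7   96.6] 436 foot z [ 609.9 -176.6   46.7]
side 152 [ 563. -173.  137.]
fit [ 583.9 -179.8   95.5] 1.06
fit [ 579.7 -178.5   92.7] 3.53
fit near [ 581.  -179.5   94.6] 440 foot z [ 604.2 -177.4   44.8]
[ 583.87456448 -179.08706992   95.60629933]
```

```bash
python3 -c "
import cv2,numpy as np
a=cv2.imread('pics/ov_top_a.png');b=cv2.imread('pics/ov_side_a.png');print(a.shape,b.shape)
a=a[:,150:550];b=b[100:577,100:500];cv2.imwrite('pics/ovab.png',np.hstack([a,b]))"
```

```text
(477, 795, 3) (600, 550, 3)
```

View pics/ovab.png

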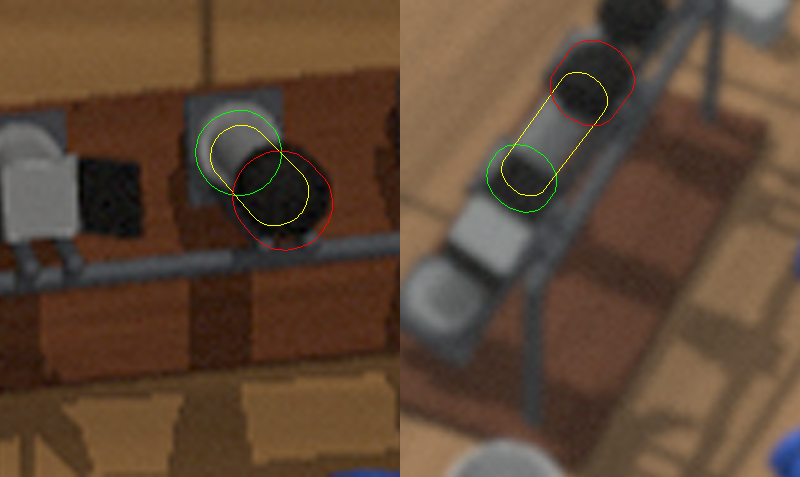

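```bash
cat > mv.py <<'E'
from fit import *
from scipy.spatial.transform import Rotation as Ro
def frame(x,z):
    z=z-x*(x@z); z/=np.linalg.norm(z); return Ro.from_matrix(np.c_[x,np.cross(z,x),z])
def rel(Rt,R0): return ((Rt*R0.inv()).as_rotvec()/(np.pi/2)).round(4)
E
python3 - <<'E'
from mv import *
s=sense(); R0=Ro.from_rotvec(s['eef_rot']); print(R0.as_matrix().round(3))
a=axis(np.radians(25)); c=np.array([584.5,-178,95.8])
for sg in (1,-1):
    Rt=frame(-a,sg*r); print(sg,'rot',rel(Rt,R0), Rt.as_rotvec())
T=c+13*a; print('TCP grasp',T,'pre +90',T+90*a)
print('total slide',((T+90*a-s['tool_pos'])/250))
# beam in post coords
for n in ('top','side'):
    D=np.load(f'pics/{n}_0.npz'); C=cloud(n,D['d']); e=np.cross(r,a)
    v=C-c; S=v@a+55; P=v@(-h*np.cos(np.radians(25))+np.array([0,0,1])*np.sin(np.radians(25))); L=v@r
    m=(abs(L)>24)&(abs(L)<40)&(C[...,2]>45)&(P<-5)&(P>-80)
    for k in np.argwhere(m)[::4]: print(n,k[::-1],'s',S[tuple(k)].round(),'perp',P[tuple(k)].round(),'lat',L[tuple(k)].round(),'z',C[tuple(k)][2].round())
E
```

```text
[[-0.     0.973  0.233]
 [ 0.001  0.233 -0.973]
 [-1.     0.    -0.001]]
1 rot [-0.409  -0.0682  1.8651] [-1.43371958  0.82442532  0.95097402]
-1 rot [ 0.0444 -0.2744 -0.0904] [ 1.33404024  0.93757918 -0.81281297]
TCP grasp [ 579.02857387 -178.49793879  107.58200123] pre +90 [ 541.14946986 -181.9452073   189.14970206]
total slide [ 1.55982745  1.7993862  -0.16630514]
top [411 174] s 82.0 perp -20.0 lat -24.0 z 112.0
top [415 174] s 85.0 perp -20.0 lat -32.0 z 115.0
top [412 175] s 87.0 perp -21.0 lat -25.0 z 115.0
top [416 175] s 90.0 perp -21.0 lat -33.0 z 119.0
top [413 176] s 90.0 perp -23.0 lat -27.0 z 118.0
top [417 176] s 84.0 perp -25.0 lat -37.0 z 112.0
top [384 177] s 86.0 perp -20.0 lat 35.0 z 115.0
top [388 177] s 87.0 perp -21.0 lat 27.0 z 116.0
top [415 177] s 86.0 perp -27.0 lat -32.0 z 113.0
top [382 178] s 87.0 perp -22.0 lat 40.0 z 116.0
top [386 178] s 88.0 perp -22.0 lat 31.0 z 116.0
top [412 178] s 89.0 perp -28.0 lat -25.0 z 115.0
top [416 178] s 84.0 perp -30.0 lat -34.0 z 110.0
top [385 179] s 89.0 perp -24.0 lat 34.0 z 117.0
top [389 179] s 90.0 perp -25.0 lat
[... 8743 characters left out ...]
top [532 376] s 752.0 perp -8.0 lat 38.0 z 724.0
top [536 376] s 754.0 perp -6.0 lat 37.0 z 727.0
top [541 376] s 755.0 perp -5.0 lat 33.0 z 728.0
top [540 377] s 756.0 perp -5.0 lat 35.0 z 729.0
side [351 134] s 87.0 perp -25.0 lat -38.0 z 114.0
side [351 135] s 88.0 perp -27.0 lat -34.0 z 115.0
side [351 136] s 88.0 perp -28.0 lat -31.0 z 114.0
side [350 137] s 88.0 perp -27.0 lat -26.0 z 114.0
side [351 138] s 87.0 perp -31.0 lat -26.0 z 112.0
side [341 150] s 86.0 perp -25.0 lat 25.0 z 113.0
side [343 151] s 87.0 perp -31.0 lat 25.0 z 112.0
side [343 152] s 86.0 perp -32.0 lat 26.0 z 110.0
side [341 153] s 90.0 perp -29.0 lat 36.0 z 115.0
side [342 154] s 86.0 perp -33.0 lat 33.0 z 110.0
```

Emit:
{"api": "send_rows", "payload": {"steps": [{"rotation": [0, 0, 0], "slide": [0.05, 0.06, 0.05], "hand": 85}, {"rotation": [0.006, -0.034, -0.011], "slide": [0.15, 0.17, 0.1], "hand": 85}, {"rotation": [0.012, -0.07, -0.022], "slide": [0.27, 0.3, 0.1], "hand": 85}, {"rotation": [0.018, -0.11, -0.036], "slide": [0.4, 0.45, 0.1], "hand": 85}, {"rotation": [0.026, -0.16, -0.053], "slide": [0.53, 0.6, 0.1], "hand": 85}, {"rotation": [0.034, -0.21, -0.07], "slide": [0.65, 0.73, 0.1], "hand": 85}, {"rotation": [0.04, -0.25, -0.082], "slide": [0.74, 0.83, 0.1], "hand": 85}, {"rotation": [0.0444, -0.2744, -0.0904], "slide": [0.8, 0.9, 0.1], "hand": 85}, {"rotation": [0.0444, -0.2744, -0.0904], "slide": [0.8, 0.9, 0.1], "hand": 85}], "squeeze": 60}}

```text
t: 1.0
tool_pos: [352.0, -403.8, 256.4]
eef_rot: [1.335, 0.938, -0.811]
contact_force: [-0.8, -0.2, -0.3]
grip_width: 0.666
```

Emit:
{"api": "send_rows", "payload": {"steps": [{"rotation": [0, 0, 0], "slide": [0.06, 0.07, 0], "hand": 85}, {"rotation": [0, 0, 0], "slide": [0.17, 0.2, 0], "hand": 85}, {"rotation": [0, 0, 0], "slide": [0.3, 0.34, 0], "hand": 85}, {"rotation": [0, 0, 0], "slide": [0.43, 0.49, 0], "hand": 85}, {"rotation": [0, 0, 0], "slide": [0.56, 0.64, -0.05], "hand": 85}, {"rotation": [0, 0, 0], "slide": [0.67, 0.77, -0.15], "hand": 85}, {"rotation": [0, 0, 0], "slide": [0.75, 0.86, -0.25], "hand": 85}, {"rotation": [0, 0, 0], "slide": [0.782, 0.903, -0.298], "hand": 85}, {"rotation": [0, 0, 0], "slide": [0.782, 0.903, -0.298], "hand": 85}]}}

```text
t: 1.9
tool_pos: [547.0, -179.2, 180.4]
eef_rot: [1.332, 0.941, -0.812]
contact_force: [-0.2, -0.6, 0.2]
grip_width: 0.666
```

```bash
python3 - <<'E'
from mv import *
for n in ('side','top'): snap(n,'1')
s=sense(); print(s['tool_pos'],s['eef_rot'],s['joint_positions'])
crop('side','1',250,40,150,150,4); crop('top','1',320,110,190,140,4)
T=np.array([580.4,-178.3,109.3]); print((T-s['tool_pos'])/250)
E
python3 -c "
import cv2,numpy as np
a=cv2.imread('pics/side_1_c250_40.png');b=cv2.imread('pics/top_1_c320_110.png')
b=b[:, 150:];a=a[:560];b=b[:560];m=np.hstack([a,b]);print(m.shape);cv2.imwrite('pics/m1.png',cv2.resize(m,(800,int(800*m.shape[0]/m.shape[1]))))"
```

```text
[ 546.95389619 -181.42402387  182.14689431] [ 1.33276329  0.93745955 -0.812726  ] [-0.53338753  0.31022168  2.1538923   0.68641715  0.39927179  0.34493522]
[ 0.13378442  0.0124961  -0.29138758]
(560, 1210, 3)
```

View pics/m1.png

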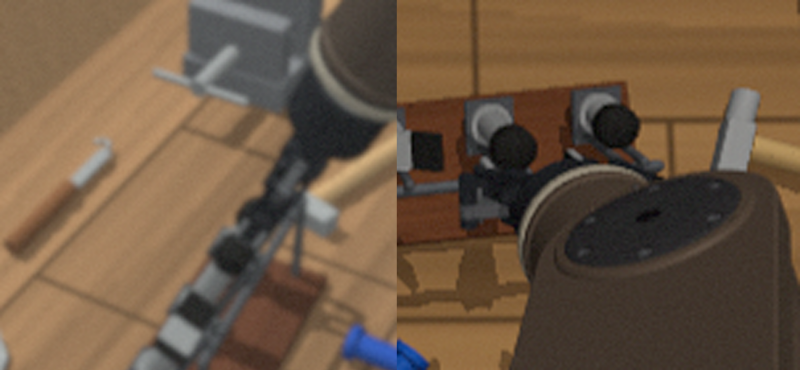

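Run:
```python
from mv import *
s=sense();Rt=Ro.from_rotvec(s['eef_rot']).as_matrix()
ims=[]
for n,(u0,v0) in (('side',(280,70)),('top',(360,125))):
    K,R,t=cal(n); p=np.load(f'pics/{n}_1.npz')['p'][v0:v0+90,u0:u0+90,::-1]; im=cv2.resize(p,None,fx=4.4,fy=4.4,interpolation=cv2.INTER_CUBIC)
    T=s['tool_pos']; pts=np.array([T,T+Rt[:,2]*28.5,T-Rt[:,2]*28.5,T+Rt[:,0]*80])
    q=cv2.projectPoints(pts,cv2.Rodrigues(R)[0],t,K,None)[0][:,0]; q=((q-[u0,v0]+.5)*4.4).astype(int)
    cv2.line(im,q[1].tolist(),q[2].tolist(),(0,255,0),1); cv2.line(im,q[0].tolist(),q[3].tolist(),(0,0,255),1); ims.append(im)
cv2.imwrite('pics/m2.png',np.hstack(ims))
```

```text
(no output)
```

View pics/m2.png

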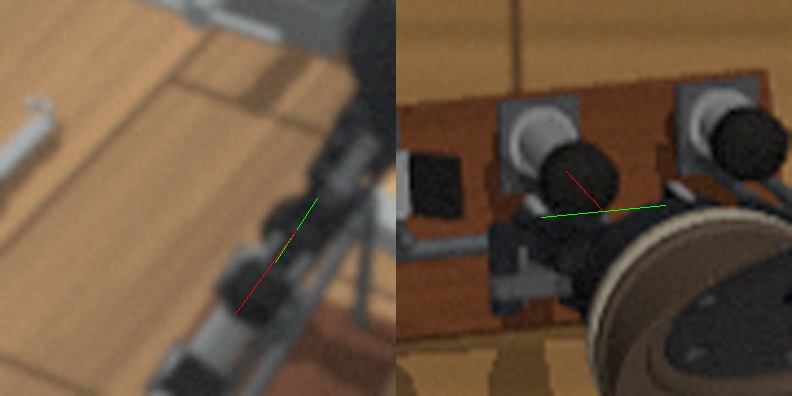

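Emit:
{"api": "send_rows", "payload": {"steps": [{"rotation": [0, 0, 0], "slide": [0.02, 0.002, -0.045], "hand": 85}, {"rotation": [0, 0, 0], "slide": [0.05, 0.004, -0.11], "hand": 85}, {"rotation": [0, 0, 0], "slide": [0.08, 0.007, -0.17], "hand": 85}, {"rotation": [0, 0, 0], "slide": [0.11, 0.01, -0.235], "hand": 85}, {"rotation": [0, 0, 0], "slide": [0.13, 0.012, -0.28], "hand": 85}, {"rotation": [0, 0, 0], "slide": [0.135, 0.0125, -0.291], "hand": 85}, {"rotation": [0, 0, 0], "slide": [0.135, 0.0125, -0.291], "hand": 85}, {"rotation": [0, 0, 0], "slide": [0.135, 0.0125, -0.291], "hand": 85}]}}

```text
t: 2.8
tool_pos: [580.7, -179.0, 110.1]
eef_rot: [1.334, 0.935, -0.813]
contact_force: [-0.0, 0.4, -0.4]
grip_width: 0.666
```

Run:
```python
from mv import *
for n in ('side','top'): snap(n,'2')
s=sense(); print(s['tool_pos'],s['eef_rot'],s['contact_force'])
ims=[]
for n,(u0,v0) in (('side',(280,70)),('top',(360,125))):
    ims.append(cv2.resize(np.load(f'pics/{n}_2.npz')['p'][v0:v0+90,u0:u0+90,::-1],None,fx=4.4,fy=4.4,interpolation=cv2.INTER_CUBIC))
cv2.imwrite('pics/m3.png',np.hstack(ims))
```

```text
[ 580.65440858 -178.78775284  110.05453664] [ 1.33352463  0.93532549 -0.81306381] [0.54185747 0.00805958 0.05750412]
```

View pics/m3.png

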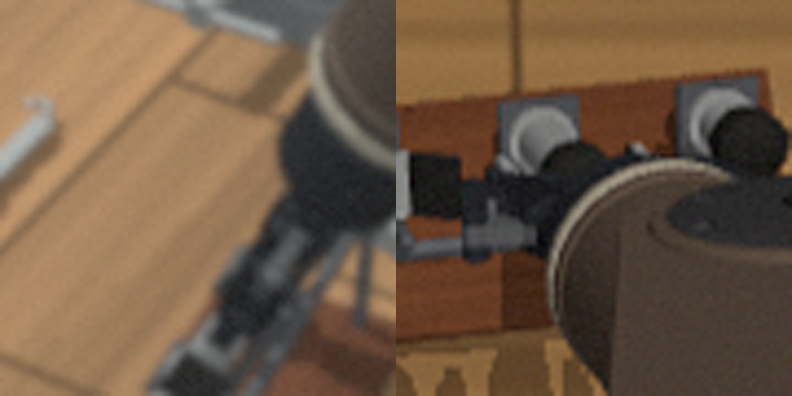

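Fingers straddle the cap (top view, around 530–640, 150–180) with no contact. I'll close.

Emit:
{"api": "send_rows", "payload": {"steps": [{"rotation": [0, 0, 0], "slide": [0, 0, 0], "hand": 130}, {"rotation": [0, 0, 0], "slide": [0, 0, 0], "hand": 200}, {"rotation": [0, 0, 0], "slide": [0, 0, 0], "hand": 255}, {"rotation": [0, 0, 0], "slide": [0, 0, 0], "hand": 255}, {"rotation": [0, 0, 0], "slide": [0, 0, 0], "hand": 255}, {"rotation": [0, 0, 0], "slide": [0, 0, 0], "hand": 255}], "squeeze": 70}}

```text
t: 3.5
tool_pos: [580.7, -178.9, 109.9]
eef_rot: [1.333, 0.935, -0.813]
contact_force: [-7.2, -3.3, 12.2]
grip_width: 0.402
```

Emit:
{"api": "send_rows", "payload": {"steps": [{"rotation": [0, 0, 0], "slide": [-0.008, -0.001, 0.018], "hand": 255}, {"rotation": [0, 0, 0], "slide": [-0.025, -0.002, 0.055], "hand": 255}, {"rotation": [0, 0, 0], "slide": [-0.05, -0.005, 0.11], "hand": 255}, {"rotation": [0, 0, 0], "slide": [-0.08, -0.007, 0.17], "hand": 255}, {"rotation": [0, 0, 0], "slide": [-0.12, -0.01, 0.26], "hand": 255}, {"rotation": [0, 0, 0], "slide": [-0.16, -0.014, 0.35], "hand": 255}, {"rotation": [0, 0, 0], "slide": [-0.19, -0.017, 0.42], "hand": 255}, {"rotation": [0, 0, 0], "slide": [-0.2, -0.018, 0.435], "hand": 255}, {"rotation": [0, 0, 0], "slide": [-0.2, -0.018, 0.435], "hand": 255}]}}

```text
t: 4.4
tool_pos: [530.2, -182.7, 218.0]
eef_rot: [1.333, 0.936, -0.813]
contact_force: [0.5, -0.3, -5.0]
grip_width: 0.4
```

Run:
```python
from mv import *
for n in ('side','top'): snap(n,'3')
s=sense(); print(s['tool_pos'],s['eef_rot'],s['contact_force'],s['grip_width'])
ims=[]
for n,(u0,v0) in (('side',(280,50)),('top',(350,115))):
    ims.append(cv2.resize(np.load(f'pics/{n}_3.npz')['p'][v0:v0+120,u0:u0+120,::-1],None,fx=3.3,fy=3.3,interpolation=cv2.INTER_CUBIC))
cv2.imwrite('pics/m4.png',np.hstack(ims))
```

```text
[ 530.18819039 -182.44651179  216.89183511] [ 1.33367823  0.93806152 -0.81392588] [ 0.64569703 -0.18476352 -5.78952621] 0.40020285525063143
```

View pics/m4.png

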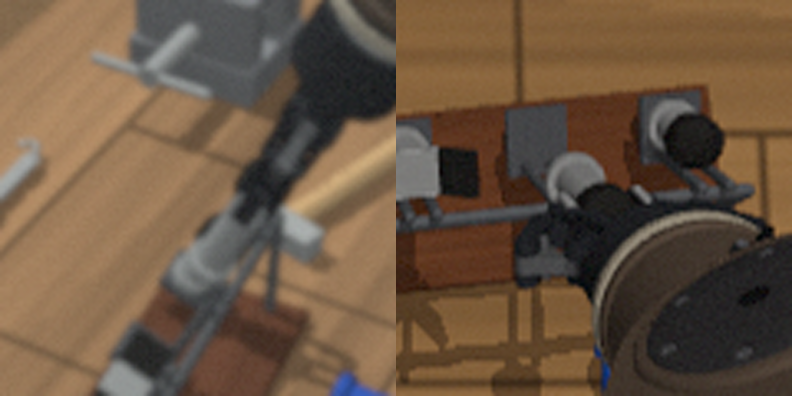

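Emit:
{"api": "send_rows", "payload": {"steps": [{"rotation": [0, 0, 0], "slide": [0, 0.02, 0.04], "hand": 255}, {"rotation": [-0.001, 0.015, 0], "slide": [0, 0.06, 0.09], "hand": 255}, {"rotation": [-0.0035, 0.04, 0], "slide": [0.005, 0.12, 0.14], "hand": 255}, {"rotation": [-0.007, 0.075, 0], "slide": [0.01, 0.2, 0.16], "hand": 255}, {"rotation": [-0.011, 0.12, 0], "slide": [0.02, 0.3, 0.16], "hand": 255}, {"rotation": [-0.015, 0.165, 0], "slide": [0.03, 0.4, 0.16], "hand": 255}, {"rotation": [-0.019, 0.21, 0], "slide": [0.04, 0.5, 0.16], "hand": 255}, {"rotation": [-0.022, 0.245, 0], "slide": [0.05, 0.6, 0.16], "hand": 255}, {"rotation": [-0.0245, 0.268, 0], "slide": [0.05, 0.7, 0.16], "hand": 255}, {"rotation": [-0.0252, 0.2766, 0], "slide": [0.05, 0.77, 0.16], "hand": 255}, {"rotation": [-0.0252, 0.2766, 0], "slide": [0.05, 0.8, 0.16], "hand": 255}, {"rotation": [-0.0252, 0.2766, 0], "slide": [0.05, 0.8, 0.16], "hand": 255}]}}

```text
t: 5.7
tool_pos: [542.8, 18.3, 256.6]
eef_rot: [1.14, 1.252, -1.142]
contact_force: [0.0, -0.6, -4.0]
grip_width: 0.398
```

Emit:
{"api": "send_rows", "payload": {"steps": [{"rotation": [0, 0, 0], "slide": [0.003, 0.04, 0], "hand": 255}, {"rotation": [0, 0, 0], "slide": [0.008, 0.12, -0.02], "hand": 255}, {"rotation": [0, 0, 0], "slide": [0.015, 0.22, -0.06], "hand": 255}, {"rotation": [0, 0, 0], "slide": [0.022, 0.33, -0.12], "hand": 255}, {"rotation": [0, 0, 0], "slide": [0.03, 0.44, -0.18], "hand": 255}, {"rotation": [0, 0, 0], "slide": [0.037, 0.54, -0.25], "hand": 255}, {"rotation": [0, 0, 0], "slide": [0.043, 0.63, -0.31], "hand": 255}, {"rotation": [0, 0, 0], "slide": [0.048, 0.69, -0.36], "hand": 255}, {"rotation": [0, 0, 0], "slide": [0.05, 0.718, -0.385], "hand": 255}, {"rotation": [0, 0, 0], "slide": [0.05, 0.724, -0.39], "hand": 255}, {"rotation": [0, 0, 0], "slide": [0.05, 0.724, -0.39], "hand": 255}]}}

```text
t: 6.8
tool_pos: [555.6, 197.7, 160.5]
eef_rot: [1.141, 1.25, -1.143]
contact_force: [0.2, -0.1, -5.5]
grip_width: 0.402
```

Run:
```python
from mv import *
for n in ('side','top'): snap(n,'4')
s=sense(); print(s['tool_pos'],Ro.from_rotvec(s['eef_rot']).as_matrix().round(3),s['contact_force'],s['torque'],s['grip_width'])
T=s['tool_pos']; a=np.array([0,0,1.]); c=T-np.array([0,0,14]); ims=[]
for n,(u0,v0) in (('side',(190,180)),('top',(170,110))):
    im=cv2.resize(np.load(f'pics/{n}_4.npz')['p'][v0:v0+130,u0:u0+130,::-1],None,fx=3,fy=3,interpolation=cv2.INTER_CUBIC)
    big=cv2.resize(im,None,fx=1,fy=1); 
    for q,cl in zip(silpts(n,c,a),((0,255,0),(0,255,255),(0,0,255))):
        cv2.polylines(im,[cv2.convexHull(((q-[u0,v0]+.5)*3).astype(np.float32)).astype(int)],True,cl,1)
    ims.append(np.vstack([big,im])[:, :])
m=np.hstack([np.hstack([i[:390],i[390:]]) for i in ims[:1]]); cv2.imwrite('pics/m5s.png',m)
m=np.hstack([ims[1][:390],ims[1][390:]]); cv2.imwrite('pics/m5t.png',m)
```

```text
[555.86768225 197.51277401 160.95904069] [[ 0.001  0.996  0.09 ]
 [-0.001  0.09  -0.996]
 [-1.     0.001  0.001]] [ 0.61118747 -0.03990836 -4.40896978] [ 0.02044976 -0.01278301  0.01692987] 0.3983041629487539
```

View pics/m5s.png

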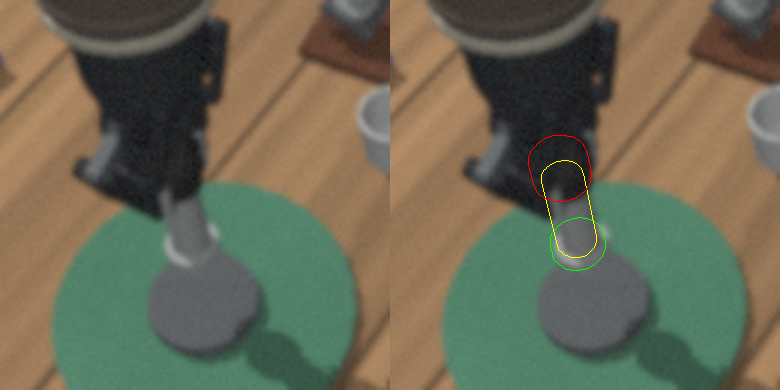

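View pics/m5t.png

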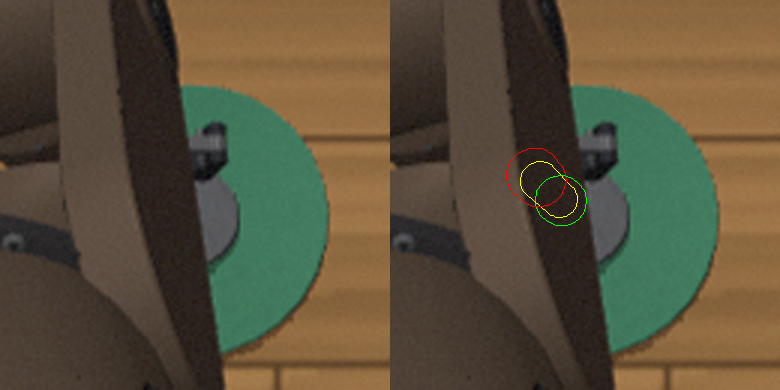

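Run:
```python
from mv import *
D=np.load('pics/side_4.npz'); C=cloud('side',D['d']); p=D['p'].astype(int)
m=(abs(C[...,0]-555)<30)&(abs(C[...,1]-198)<30)&(C[...,2]>40)&(C[...,2]<150)
X=C[m]
for lo in range(80,150,6):
    q=X[(X[:,2]>=lo)&(X[:,2]<lo+6)]
    if len(q): print(lo,len(q),q.mean(0).round(1),q.min(0).round(0),q.max(0).round(0))
Y=X[(X[:,2]>108)&(X[:,2]<138)]
def res(q):
    ax=np.array([q[2],q[3],1]);ax/=np.linalg.norm(ax); v=Y-[q[0],q[1],120]; return np.linalg.norm(v-np.outer(v@ax,ax),axis=1)-13
f=least_squares(res,[555,198,0,0],loss='soft_l1'); print(len(Y),f.x.round(3),np.degrees(f.x[2:]).round(1),np.abs(f.fun).mean())
# image silhouettes rows
crop('side','4',225,225,55,55,10)
```

```text
86 12 [545.7 205.5  90.8] [535. 185.  88.] [562. 214.  92.]
92 68 [545.  201.9  96.1] [534. 178.  92.] [570. 214.  98.]
98 50 [547.6 201.8  99.8] [536. 180.  98.] [568. 216. 104.]
104 22 [547.3 205.5 107.1] [539. 193. 104.] [560. 210. 110.]
110 23 [543.3 201.  113. ] [538. 190. 110.] [555. 210. 116.]
116 19 [545.3 203.5 119. ] [540. 189. 116.] [556. 210. 122.]
122 23 [546.2 203.7 124.8] [539. 193. 122.] [559. 209. 128.]
128 25 [545.  203.  131.3] [540. 189. 128.] [559. 210. 134.]
134 20 [544.6 203.9 137. ] [540. 193. 134.] [553. 210. 140.]
140 18 [543.2 201.2 143.1] [540. 189. 140.] [552. 210. 146.]
146 12 [543.8 203.8 147.6] [540. 195. 146.] [549. 210. 150.]
115 [5.53066e+02 1.96380e+02 1.50000e-02 2.30000e-02] [0.9 1.3] 0.525493877398999
```

View pics/side_4_c225_225.png

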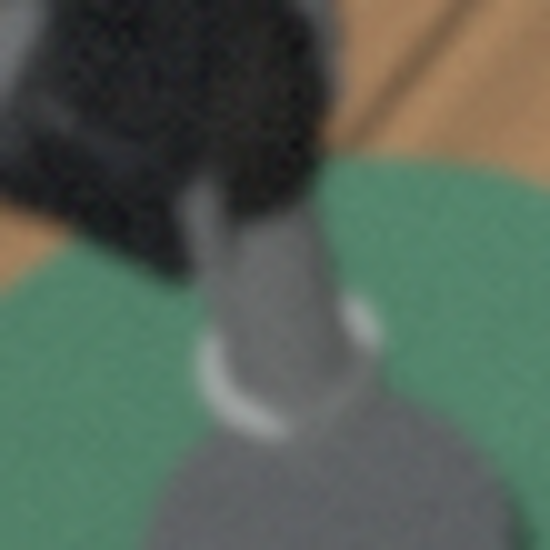

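Emit:
{"api": "send_rows", "payload": {"steps": [{"rotation": [0, 0, 0], "slide": [0, 0.002, -0.02], "hand": 255}, {"rotation": [0, 0, 0], "slide": [0, 0.004, -0.06], "hand": 255}, {"rotation": [0, 0, 0], "slide": [0, 0.006, -0.11], "hand": 255}, {"rotation": [0, 0, 0], "slide": [0, 0.006, -0.16], "hand": 255}, {"rotation": [0, 0, 0], "slide": [0, 0.006, -0.2], "hand": 255}, {"rotation": [0, 0, 0], "slide": [0, 0.006, -0.23], "hand": 255}, {"rotation": [0, 0, 0], "slide": [0, 0.006, -0.248], "hand": 255}, {"rotation": [0, 0, 0], "slide": [0, 0.006, -0.252], "hand": 255}, {"rotation": [0, 0, 0], "slide": [0, 0.006, -0.252], "hand": 255}]}}

```text
t: 7.8
tool_pos: [555.6, 199.8, 97.3]
eef_rot: [1.141, 1.25, -1.143]
contact_force: [-0.2, -0.7, -5.0]
grip_width: 0.397
```

Run:
```python
from mv import *
snap('side','5'); crop('side','5',210,215,90,90,6)
s=sense(); print(s['tool_pos'],s['contact_force'])
```

```text
[555.73965859 199.80856384  97.59504481] [ 0.093828    0.3649882  -5.16534604]
```

View pics/side_5_c210_215.png

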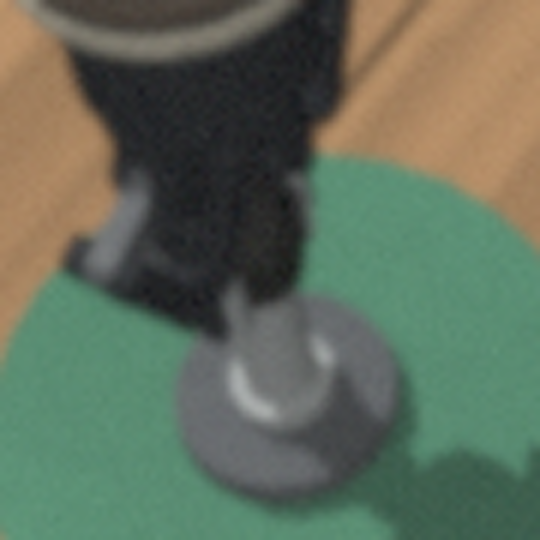

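Emit:
{"api": "send_rows", "payload": {"steps": [{"rotation": [0, 0, 0], "slide": [0, 0, -0.004], "hand": 255}, {"rotation": [0, 0, 0], "slide": [0, 0, -0.008], "hand": 255}, {"rotation": [0, 0, 0], "slide": [0, 0, -0.012], "hand": 255}, {"rotation": [0, 0, 0], "slide": [0, 0, -0.016], "hand": 255}, {"rotation": [0, 0, 0], "slide": [0, 0, -0.016], "hand": 255}]}}

```text
t: 8.35
tool_pos: [555.5, 199.7, 93.3]
eef_rot: [1.141, 1.25, -1.143]
contact_force: [0.4, -0.1, -4.3]
grip_width: 0.398
```

Emit:
{"api": "send_rows", "payload": {"steps": [{"rotation": [0, 0, 0], "slide": [0, 0, -0.002], "hand": 255}, {"rotation": [0, 0, 0], "slide": [0, 0, -0.004], "hand": 255}, {"rotation": [0, 0, 0], "slide": [0, 0, -0.004], "hand": 255}]}}

```text
t: 8.65
tool_pos: [556.1, 199.8, 93.1]
eef_rot: [1.142, 1.249, -1.142]
contact_force: [-2.0, -1.6, 8.1]
grip_width: 0.398
```

Emit:
{"api": "send_rows", "payload": {"steps": [{"rotation": [0, 0, 0], "slide": [0, 0, 0], "hand": 255}, {"rotation": [0, 0, 0], "slide": [0, 0, -0.001], "hand": 255}, {"rotation": [0, 0, 0], "slide": [0, 0, -0.001], "hand": 255}, {"rotation": [0, 0, 0], "slide": [0, 0, -0.001], "hand": 255}], "squeeze": 20}}

```text
t: 9.05
tool_pos: [556.2, 199.8, 93.1]
eef_rot: [1.142, 1.249, -1.141]
contact_force: [-2.5, -1.8, 10.6]
grip_width: 0.399
```

Emit:
{"api": "send_rows", "payload": {"steps": [{"rotation": [0, 0, 0], "slide": [0, 0, -0.001], "hand": 160}, {"rotation": [0, 0, 0], "slide": [0, 0, -0.001], "hand": 150}, {"rotation": [0, 0, 0], "slide": [0, 0, -0.001], "hand": 142}, {"rotation": [0, 0, 0], "slide": [0, 0, -0.001], "hand": 134}, {"rotation": [0, 0, 0], "slide": [0, 0, -0.001], "hand": 120}, {"rotation": [0, 0, 0], "slide": [0, 0, -0.001], "hand": 100}, {"rotation": [0, 0, 0], "slide": [0, 0, -0.001], "hand": 80}, {"rotation": [0, 0, 0], "slide": [0, 0, -0.001], "hand": 60}, {"rotation": [0, 0, 0], "slide": [0, 0, -0.001], "hand": 60}]}}

```text
t: 9.95
tool_pos: [555.5, 199.7, 91.7]
eef_rot: [1.141, 1.25, -1.143]
contact_force: [-0.8, 0.1, 0.2]
grip_width: 0.766
```

Run:
```python
from mv import *
snap('side','6'); crop('side','6',210,215,90,90,6)
s=sense(); print(s['tool_pos'],s['contact_force'],s['grip_width'])
```

```text
[555.47441991 199.71912667  91.76443337] [-0.6065281   0.25775505 -0.06390248] 0.7628073573536421
```

View pics/side_6_c210_215.png

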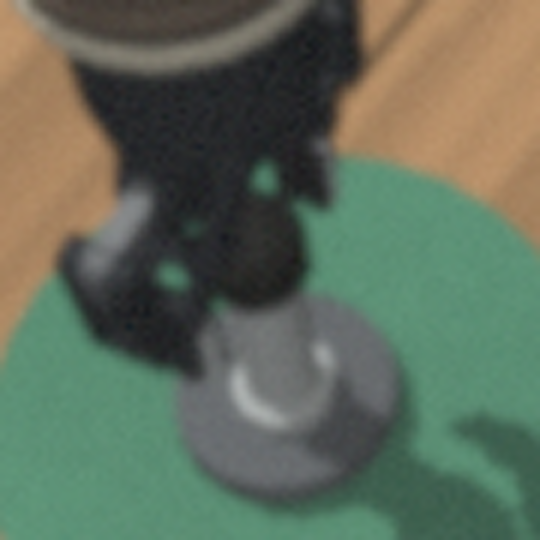

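The post is free and standing, at foot (282,390), with both fingers clear of the cap at (265,250). I'll raise straight up.

Emit:
{"api": "send_rows", "payload": {"steps": [{"rotation": [0, 0, 0], "slide": [0, 0, 0.02], "hand": 60}, {"rotation": [0, 0, 0], "slide": [0, 0, 0.06], "hand": 60}, {"rotation": [0, 0, 0], "slide": [0, 0, 0.12], "hand": 60}, {"rotation": [0, 0, 0], "slide": [0, 0, 0.2], "hand": 60}, {"rotation": [0, 0, 0], "slide": [0, 0, 0.3], "hand": 60}, {"rotation": [0, 0, 0], "slide": [0, 0, 0.4], "hand": 60}, {"rotation": [0, 0, 0], "slide": [0, 0, 0.5], "hand": 60}, {"rotation": [0, 0, 0], "slide": [-0.15, -0.1, 0.6], "hand": 60}, {"rotation": [0, 0, 0], "slide": [-0.25, -0.3, 0.6], "hand": 60}, {"rotation": [0, 0, 0], "slide": [-0.3, -0.5, 0.6], "hand": 60}, {"rotation": [0, 0, 0], "slide": [-0.3, -0.7, 0.6], "hand": 60}, {"rotation": [0, 0, 0], "slide": [-0.3, -0.8, 0.6], "hand": 60}]}}

```text
t: 11.2
tool_pos: [479.7, -2.6, 243.1]
eef_rot: [1.142, 1.248, -1.142]
contact_force: [0.6, -0.7, -0.5]
grip_width: 0.765
```

Run:
```python
from mv import *
snap('side','7');snap('top','7')
s=sense(); print(s['tool_pos'],s['contact_force'],s['t'])
```

```text
[480.41780681  -3.59249606 242.91227957] [ 0.08209611 -0.6216119   0.0128016 ] 11.3
```

Emit:
{"api": "send_rows", "payload": {"steps": [{"rotation": [0, 0, 0], "slide": [0, 0, 0], "hand": 60}, {"rotation": [0, 0, 0], "slide": [0, 0, 0], "hand": 60}, {"rotation": [0, 0, 0], "slide": [0, 0, 0], "hand": 60}, {"rotation": [0, 0, 0], "slide": [0, 0, 0], "hand": 60}, {"rotation": [0, 0, 0], "slide": [0, 0, 0], "hand": 60}, {"rotation": [0, 0, 0], "slide": [0, 0, 0], "hand": 60}, {"rotation": [0, 0, 0], "slide": [0, 0, 0], "hand": 60}, {"rotation": [0, 0, 0], "slide": [0, 0, 0], "hand": 60}, {"rotation": [0, 0, 0], "slide": [0, 0, 0], "hand": 60}, {"rotation": [0, 0, 0], "slide": [0, 0, 0], "hand": 60}, {"rotation": [0, 0, 0], "slide": [0, 0, 0], "hand": 60}, {"rotation": [0, 0, 0], "slide": [0, 0, 0], "hand": 60}]}}

```text
t: 12.5
tool_pos: [480.5, -0.3, 241.8]
eef_rot: [1.141, 1.25, -1.143]
contact_force: [0.4, 0.4, 0.2]
grip_width: 0.769
```

Emit:
{"api": "send_rows", "payload": {"steps": [{"rotation": [0, 0, 0], "slide": [0, 0, 0], "hand": 60}, {"rotation": [0, 0, 0], "slide": [0, 0, 0], "hand": 60}, {"rotation": [0, 0, 0], "slide": [0, 0, 0], "hand": 60}, {"rotation": [0, 0, 0], "slide": [0, 0, 0], "hand": 60}, {"rotation": [0, 0, 0], "slide": [0, 0, 0], "hand": 60}, {"rotation": [0, 0, 0], "slide": [0, 0, 0], "hand": 60}, {"rotation": [0, 0, 0], "slide": [0, 0, 0], "hand": 60}, {"rotation": [0, 0, 0], "slide": [0, 0, 0], "hand": 60}, {"rotation": [0, 0, 0], "slide": [0, 0, 0], "hand": 60}, {"rotation": [0, 0, 0], "slide": [0, 0, 0], "hand": 60}, {"rotation": [0, 0, 0], "slide": [0, 0, 0], "hand": 60}, {"rotation": [0, 0, 0], "slide": [0, 0, 0], "hand": 60}]}}

```text
t: 13.7
tool_pos: [480.5, -0.3, 241.8]
eef_rot: [1.141, 1.25, -1.143]
contact_force: [0.3, 0.0, 0.6]
grip_width: 0.767
```

Run:
```python
from mv import *
snap('side','8');snap('top','8')
print(sense()['t'])
for tag in '78':
  for n in ('side','top'):
    C=cloud(n,np.load(f'pics/{n}_{tag}.npz')['d'])
    m=(abs(C[...,0]-555)<40)&(abs(C[...,1]-198)<40)&(C[...,2]>105)&(C[...,2]<150); print(tag,n,m.sum(),C[m].mean(0).round(1) if m.any() else '',C[m].max(0).round(0) if m.any() else '')
    Y=C[(abs(C[...,0]-555)<30)&(abs(C[...,1]-198)<30)&(C[...,2]>35)&(C[...,2]<100)]
    def res(q):
        ax=np.array([q[2],q[3],1]);ax/=np.linalg.norm(ax); v=Y-[q[0],q[1],65]; return np.linalg.norm(v-np.outer(v@ax,ax),axis=1)-13
    if len(Y)>20:
        f=least_squares(res,[555,198,0,0],loss='soft_l1'); print('  stem',len(Y),f.x[:2].round(1),np.degrees(f.x[2:]).round(1))
for n in ('side','top'):
    a=np.load(f'pics/{n}_7.npz')['p'].astype(int);b=np.load(f'pics/{n}_8.npz')['p'].astype(int); print(n,'diff',np.abs(a-b).max(),np.abs(a-b).mean())
```

```text
13.8
7 side 311 [548.2 202.5 124.6] [569. 217. 134.]
  stem 186 [552.8 198. ] [0.1 0.1]
7 top 247 [554.4 196.3 127.9] [574. 215. 136.]
  stem 55 [556.7 198.8] [-0.1  0.8]
8 side 310 [548.2 202.5 124.6] [569. 216. 134.]
  stem 187 [552.9 198. ] [-0.   0.2]
8 top 249 [554.4 196.4 127.6] [574. 215. 136.]
  stem 39 [556.8 198.8] [-0.2 -0.7]
side diff 90 2.2992161458333333
top diff 151 3.2831575520833334
```

View pics/side_8.png

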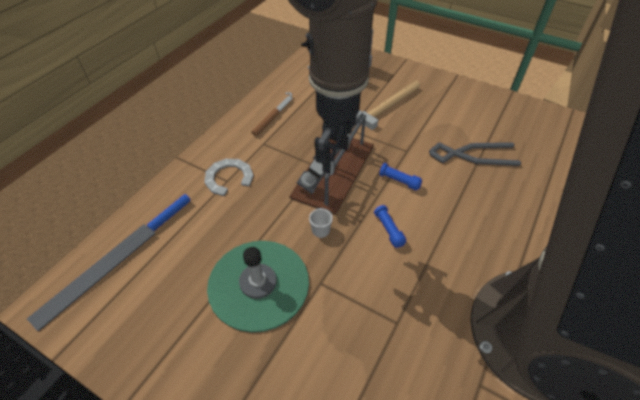

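View pics/top_8.png

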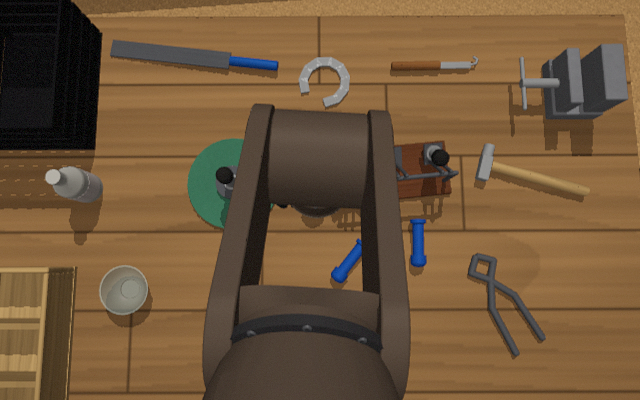

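The post stands upright and centred: cap at (252,257) and foot at (258,283) in the side view. The short post is at (440,157) in the top view, and the cradle's end shows at (312,180) in the side view.

```bash
python3 -c "
from cell import ticket
print(ticket.hand_in())"
```

```text
the job is handed in; nothing more can be done
None
```

The tall post is standing upright on the boss, let go, and the job is handed in at about 14 s on the robot's clock. I gripped it by the rubber cap and drew it out of the rack along its own axis. I then turned it upright and lowered it in small steps until the contact force showed it was down, at about 10 N, before opening the fingers.

- **Standing still:** pictures taken about 2.5 s apart, with the arm well clear, show no movement of the post beyond measurement noise.
- **Upright:** the side camera puts its lean within about 0.2°. The top camera scatters within 0.8°, from only a few visible points.
- **Position:** the foot is within about 2 mm of the boss centre in both cameras. The cameras disagree with each other by about 4 mm in x, but each one puts the post and the boss in the same place.
- **Rack:** the short post is in its place. The cradle head was partly hidden by the arm in the last pictures, but its visible end is where it started, and I felt no contact near it.

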